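# Clear the board holder and clip the controller board in

### The job

The blue board holder still has a small servo and an orange printed bracket lying in it: move both into the grey parts tray first. Then put the green controller board into the holder, flat on the bed between the two end stops, drawing back the red sprung arm so that, when you let go, the arm presses the board's white carrier against the fixed aluminium edge. Keep the board level (never tipped far) and leave the other things on the bench where they are.

Things in the scene. Friction and masses are not known exactly. Their poses are not given: they have to be found in the camera images.
- holder: blue board holder, fixed, its place differs each time. Bed plate 170 (x) x 220 (y) x 8 mm: bed top at z = +8 mm of its frame. Origin: centre of the underside, z up. The fixed aluminium edge is on its +x side, two end stops at its +y and -y sides, the red sprung arm on its -x side
- board: green controller board fixed in a white printed carrier, 70 (x) x 110 (y) x 12 mm, about 110 to 200 g, loose, starts flat on the bench. Origin: centre of the underside, z up. In the middle of its top stands a finned heat sink to grip it by, 30 (x) x 22 (y) mm, from z = 12 to 42 mm. Chips up to 5 mm high lie over 15 mm from the heat sink along y
- servo: small servo motor, black with a blue band, 40 (x) x 20 (y) x 36 mm high, with a white output disc (16 mm across, 4 mm high) on top at x = +9 mm; 55 g. Origin: centre of the underside. Starts standing on the holder's bed
- bracket: orange printed bracket, a block 44 (x) x 18 (y) x 34 mm high, 35 g. Origin: centre of the underside. Starts standing on the holder's bed next to the servo, on either side
- tray: open grey parts tray, fixed, 120 (x) x 170 (y) x 40 mm high outside, walls 4 mm, floor 4 mm. Origin: centre of the underside. It and the board swap sides between episodes
- clamp (a joint): angle of the red sprung arm about its vertical pivot, rad: 0 at rest, grows as the nose is drawn away from the fixed edge (to the holder's -x), 0.6 at most, about 0.16 with the board seated. The spring always closes it, nose force about 3 N at rest, 5 N with the board seated, 6 N at 0.3 rad. It does not stay open by itself; the edge of the held carrier pushed against the nose draws it back
- clamp_nose (a point): centre of the red arm's round upright nose, 6 mm radius, from 11.5 to 26.5 mm above the bench. At rest it is at x = -17, y = -4 mm of the holder's frame, its face 56 mm from the fixed edge (the carrier is 70 mm deep). The arm is a curved strip 7 mm thick, top 26 mm above the bench (28 mm at its pivot, x = -55, y = -85 mm of the holder's frame)
- edge_mid (a point): middle of the fixed aluminium edge's inner face, at the top: x = +45, y = 0, z = 14 mm in the holder's frame. The edge runs along the holder's y from -71 to +71 mm, is 10 mm thick and 6 mm high above the bed. The two end stops, also 6 mm high and 8 mm thick, reach from it to x = +5 mm, inner faces at y = -63 and +63 mm
- seat (a point): where the board's origin belongs: x = +10, y = 0, z = +8 mm in the holder's frame, its 110 mm side along the fixed edge (either way round), touching the edge. The stops leave 8 mm slack either way along y
- jar: jar of screws, 50 mm across, 110 mm high, leave alone
- can: yellow can, 48 mm across, 120 mm high, leave alone
- driver: screwdriver lying beyond the holder, leave alone
- breadboard: white breadboard, 55 x 165 x 10 mm, leave alone
- mug: blue mug, 80 mm across, 90 mm high, leave alone
- meter: yellow multimeter, 75 x 145 x 41 mm, leave alone
- battery: blue battery pack, 35 x 100 x 26 mm, leave alone
Not all that is in view belongs to the job. What is shaped like the board but purple is not meant.

How it is judged:
By the outcome, as a careful person would: the job done as asked, in the order asked, and still so for the second after the job is handed in, with the robot touching nothing.
It also fails if it takes over 72 s, if anything falls off the work surface, if the arm or the gripper's body presses on something with over 40 N, if the wrist force passes 120 N, or if a joint passes its speed limit or range.

### The arm

A 6-joint arm with a two-finger parallel gripper is mounted at the origin on the work surface. World frame = base frame: x ahead of the robot, y to its left, z up, the work surface at z = 0. Lengths are in mm, angles in rad, forces in N, time in s.
With the tool pointing down it reaches from about 375 to 900 mm from the base axis. Payload 3.1 kg.
Tool frame: the origin (TCP) lies between the finger pads; the fingertips stand 8 mm ahead of it and the grasp point (between the pads) lies 11 mm behind it; z points along the fingers, y is the line along which they close (so a half turn about z gives the same grasp; the last joint's range is limited). The gripper opens to 85 mm and grips with 20 to 120 N. Pads are 22 mm wide; open, the fingers measure 114 mm over their backs; the gripper's body (76 mm by 85 mm) begins 54 mm behind the grasp point. The pads swing forward as they close: fully open they stand 13 mm farther back than shut.
Start: joints at [1.147, 0.527, 1.433, -0, 1.181, -0.178], TCP at [152.042, 606.201, 204.21] pointing down, gripper open.
Joint ranges: [-3.08, 3.08], [-0.75, 2.2], [0.22, 2.44], [-1.43, 4.57], [0, 2.65], [-2.85, 2.85]. Speed limits (rad/s): [2.79, 2.79, 3.14, 3.14, 3.14, 3.14].

### API

Orientations are given as a unit quaternion [w, x, y, z].
In Python, from workcell import r gives the robot as it stands.
- The arm moves only by the tool apply_moves, never from a script. Its argument "targets" is a list of rows, each a list of 6 numbers: the shift along the world's x, y, z as a fraction of full scale, then the turn, a rotation vector about the world's x, y, z as a fraction of full scale. A call has 1 to 20 rows; each row shifts and turns the commanded pose from where the row before left it; what a row does not reach is not made up. Full scale, the value 1, is 5 cm for a shift and 0.08 rad for a turn. A row lasts 1/8 s, in which the tool goes at most 62.5 mm and 10.7 degrees, less where a joint would pass 70% of its speed; a pose out of reach is approached as far as the arm can. A call with a number of a shift or a turn outside -1 to 1 is refused whole. A call with a gripper value outside its range is refused whole. "claw" is the gripper command: -1 is fully open, 1 is shut, values between are in proportion, set as the call begins (left out, the last holds). The fingers move at their own pace and stop on an object; "squeeze" is the grip in N (left out, the last holds). Time passes only in rows, so rows that do not move let the fingers close. It gives the time, the measured TCP pose, the force, the opening and the grip force at its end, in the units of the state.
- r.read_state(): the state, without advancing time (a new reading comes with each control period).
- r.grab_frame(name): name is "scene" or "top" or "wrist"; returns a dict with "image" (420x560x3 uint8, red, green, blue), "fx", "fy", "cx", "cy" (pixels), "rvec" (rotation vector, rad) and "tvec" (3), from world to camera coordinates, as OpenCV has them; the wrist camera has in their place "T_tool_cam" (4x4, takes a point from camera to tool coordinates, whose origin is the TCP and whose axes are the flange's). Camera axes: x right, y down, z forward; pixel columns grow to the right and rows downward; lengths in mm; the calibration is good to about 2 mm. A picture is of the moment at which its call begins: read the wrist's pose just before it. There is no depth.
- r.hand_in(): hands the job in; it is judged then, once.
Trained networks look in a picture, given as the dict that the camera call returned (one of the last four; its "shot" number tells which), for a name from the list of things; names that differ only in an ending like _2 or _b are one class to them, and where a whole thing is asked for, a point or a joint stands for the part that bears it (a point fixed in the world has none). Each returns a list of dicts, best first, with "confidence" (0 to 1); they miss things now and then, are a little off and sometimes report something else, mostly with a low value. They report only what shows in the picture. A call takes as long as a camera call. They do not tell look-alikes from the thing itself.
- r.look_for(name, picture): "position" ([x, y, z] in mm, in the coordinates of the camera as it stood for that picture, good to about 4 mm: the middle of the surface that is visible of it).
- r.masks_of(name, picture): "region" (420x560 bool, what is visible of it).
- r.landmark_of(name, picture): "position" ([x, y, z] in mm, in the coordinates of the camera as it stood for that picture, good to about 4 mm: a listed point, or the origin of a listed thing).
The state is a dict: "t": time; "joint_pos": joint angles; "qd": joint speeds; "effort": joint torques, N m; "eef_pos": TCP position; "eef_rot": TCP orientation; "force": force on the tool from outside, world axes, zero at the start; "moment": the same for the moment, N m; "width": finger opening in mm; "grip_force": force on a finger pad.
Only numpy, scipy, OpenCV 4.12 (cv2) and the standard library are available. Lean on these libraries where they do the work, as an engineer would, in place of code of your own. Each camera call takes 0.05 s, during which the arm holds its last target. There are 200 camera calls.

## Working session

There is one attempt and no reset: what is moved stays moved. The work goes in short steps, Python scripts to look and compute and a tool call to move; the robot and the scene stay as the last step left them, time stands still between calls to the robot, and variables do not carry over. Pictures are saved under pics/ and viewed, at most 10 in all, crops included, and the job is handed in when it is done.

Besides the shell and the picture viewer there is one more tool, called after "Emit:" as name([rows], argument=value, ...), one row to a line, values as JSON. apply_moves: Moves the arm, as the interface text tells. Its arguments: {"type":"object","properties":{"targets":{"type":"array","items":{"type":"array","items":{"type":"number","minimum":-1,"maximum":1}}},"claw":{"type":"number"},"squeeze":{"type":"number"}},"required":["targets"]}

```bash
ls; mkdir -p pics; cat > h.py <<'E'
import numpy as np, cv2
from scipy.spatial.transform import Rotation as R
from workcell import r
def w2c(p):
    T=np.eye(4);T[:3,:3]=cv2.Rodrigues(np.array(p["rvec"],float))[0];T[:3,3]=np.ravel(p["tvec"]);return T
def camT(p,s=None):
    "camera->world"
    if "rvec" in p: return np.linalg.inv(w2c(p))
    q=s["eef_rot"];T=np.eye(4);T[:3,:3]=R.from_quat([q[1],q[2],q[3],q[0]]).as_matrix();T[:3,3]=s["eef_pos"]
    return T@np.array(p["T_tool_cam"])
def wp(T,x): return (T[:3,:3]@np.array(x)+T[:3,3])
def pix(p,T,x):
    c=np.linalg.inv(T)@np.append(x,1);return c[0]/c[2]*p["fx"]+p["cx"],c[1]/c[2]*p["fy"]+p["cy"]
def onplane(p,T,uv,z):
    uv=np.atleast_2d(uv);d=np.c_[(uv[:,0]-p["cx"])/p["fx"],(uv[:,1]-p["cy"])/p["fy"],np.ones(len(uv))]@T[:3,:3].T
    o=T[:3,3];return o+d*((z-o[2])/d[:,2])[:,None]
def shot(n,f=None):
    s=r.read_state();p=r.grab_frame(n)
    if f: cv2.imwrite("pics/"+f,cv2.cvtColor(p["image"],cv2.COLOR_RGB2BGR))
    return p,camT(p,s)
E
python3 - <<'E'
from h import *
np.set_printoptions(precision=1,suppress=True)
p,T=shot("top","top.png")
for n in ["holder","board","servo","bracket","tray","clamp_nose","edge_mid","seat","jar","can","driver","mug","meter","battery","breadboard"]:
    for d in r.landmark_of(n,p)[:3]:
        x=wp(T,d["position"]);print(n,round(d["confidence"],2),x,np.array(pix(p,T,x)))
p2,T2=shot("scene","scene.png")
cv2.imwrite("pics/both.png",cv2.cvtColor(cv2.resize(np.hstack([p["image"],p2["image"]]),(800,300)),cv2.COLOR_RGB2BGR))
print(T[:3,3],T2[:3,3])
E
```

```text
pics
holder 0.83 [573.4 -48.4   1.8] [282.6 203.9]
board 0.88 [514.  300.2   1.4] [168.4 220.7]
board 0.86 [348.1 227.3   4.4] [189.6 276. ]
board 0.63 [ 718.  -252.     0.1] [349.1 159.3]
servo 0.64 [603.  -80.3  12.3] [293.3 194.2]
bracket 0.41 [571.2 -11.3   9. ] [270.5 204.1]
bracket 0.39 [576.3 -44.2   0.8] [281.3 203. ]
tray 0.96 [ 441.4 -323.3    4.5] [372.2 249.1]
tray 0.57 [571.1  -8.8  10.3] [269.6 204.1]
clamp_nose 0.66 [560.8 -54.4  19.2] [284.5 207.5]
clamp_nose 0.49 [515.5 300.3   0.2] [168.5 220.2]
edge_mid 0.81 [616.7 -32.   12.9] [277.6 189.3]
seat 0.59 [588.4 -40.3  15.7] [280.1 198.5]
seat 0.44 [600.7 -76.3   7.6] [291.9 195.1]
seat 0.24 [618.4 -27.5  15.9] [276.1 188.6]
jar 0.91 [695.3 259.7   4.6] [184.  162.5]
can 0.63 [ 720.6 -251.5    2. ] [349.  158.3]
can 0.52 [654.1 430.2  -3.4] [129.2 174.9]
mug 0.69 [ 698.9 -406.8    3.4] [399.3 166.2]
meter 0.96 [ 559.6 -546.2    1.8] [444.8 212.1]
battery 0.65 [391.4 -95.3  -0.7] [296.7 263.9]
battery 0.45 [ 695.5 -406.9    2.4] [399.2 167.4]
breadboard 0.72 [656.6 430.5  -3. ] [129.1 174.1]
breadboard 0.37 [ 558.5 -548.2    3.1] [445.6 212.4]
[ 429.7  -46.3 1268.5] [1344.6 -271.   732. ]
```

View pics/top.png

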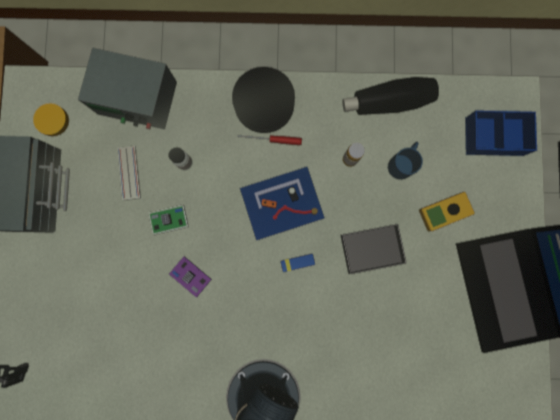

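The top view (up = +x, left = +y) shows the holder at (283,204) with the servo (black, 293,190) and the bracket (orange, 268,203) in it. The tray is at (372,249). Two things look like the board: green at (168,220) and purple at (190,276). The green one fits the description, and I'll confirm it close up with the wrist camera.

```bash
python3 - <<'E'
from h import *
np.set_printoptions(precision=3,suppress=True)
p,T=shot("wrist")
s=r.read_state();print(s["t"],p["T_tool_cam"],p["fx"],p["cx"],p["cy"],T,s["width"],s["force"])
print(onplane(p,T,[[280,210]],0))
E
```

```text
0.9 [[  -0.001   -0.964   -0.267   67.407]
 [   1.      -0.      -0.001    0.671]
 [   0.      -0.267    0.964 -169.631]
 [   0.       0.       0.       1.   ]] 303.15780860411525 280.4345728011927 207.72794268873534 [[  0.244   0.934   0.259  86.819]
 [  0.97   -0.235  -0.066 623.257]
 [ -0.      0.267  -0.964 373.863]
 [  0.      0.      0.      1.   ]] 85.2103955497484 [ 0.189 -0.997  0.779]
[[190.219 596.509   0.   ]]
```

Emit:
apply_moves([
  [0.95,-0.75,0.05,0,0,0],
  [0.95,-0.75,0.05,0,0,0],
  [0.95,-0.75,0.05,0,0,0],
  [0.95,-0.75,0.05,0,0,0],
  [0.95,-0.75,0.05,0,0,0],
  [0.95,-0.75,0.05,0,0,0],
  [0.95,-0.75,0.05,0,0,0],
  [0.95,-0.75,0.05,0,0,0],
  [0,0,0,0,0,0],
  [0,0,0,0,0,0],
])

```text
t: 2.15
eef_pos: [531.6, 306.0, 223.9]
eef_rot: [-0.001, 0.123, 0.992, -0.0]
force: [0.8, -0.2, 0.1]
width: 85.9
grip_force: 0.0
```

```bash
python3 - <<'E'
from h import *
np.set_printoptions(precision=1,suppress=True)
p,T=shot("wrist","w1.png")
s=r.read_state();print(s["t"],s["eef_pos"],s["joint_pos"])
for n in ["board"]:
    for d in r.landmark_of(n,p)[:3]:
        x=wp(T,d["position"]);print(n,round(d["confidence"],2),x,np.array(pix(p,T,x)))
for n in ["board"]:
    for d in r.masks_of(n,p)[:3]:
        m=d["region"].astype(np.uint8);c=cv2.findContours(m,0,2)[0];c=max(c,key=cv2.contourArea)[:,0,:].astype(float)
        q=onplane(p,T,c,12)[:,:2].astype(np.float32);print(d["confidence"],cv2.minAreaRect(q),c.mean(0))
E
```

```text
2.2 [531.  306.6 224. ] [ 0.3  0.5  1.4  0.   1.2 -1. ]
board 0.88 [518.2 301.1   0.5] [273.9 168.3]
board 0.82 [350.6 231.9   1.8] [180.5  43.9]
0.82 ((348.499267578125, 230.71624755859375), (112.1704330444336, 70.78411102294922), 51.95414733886719) [180.8  47.8]
0.72 ((517.53662109375, 303.3543395996094), (70.28394317626953, 109.48091888427734), 14.695758819580078) [276.8 165.8]
```

View pics/w1.png

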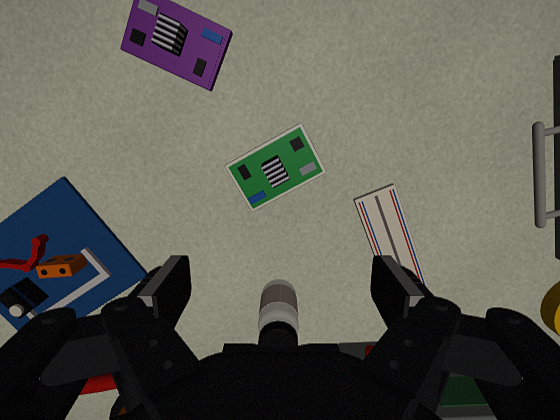

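The picture confirms it: the green board with the white carrier is at (276,166) and the purple look-alike is at (181,48). The green one is meant, at about (518,302), yaw about 14.7°. Next is the holder.

Emit:
apply_moves([
  [0.12,-0.86,0,0,0,0],
  [0.12,-0.86,0,0,0,0],
  [0.12,-0.86,0,0,0,0],
  [0.12,-0.86,0,0,0,0],
  [0.12,-0.86,0,0,0,0],
  [0.12,-0.86,0,0,0,0],
  [0.12,-0.86,0,0,0,0],
  [0.12,-0.86,0,0,0,0],
  [0,0,0,0,0,0],
  [0,0,0,0,0,0],
])

```text
t: 3.55
eef_pos: [579.5, -36.4, 224.1]
eef_rot: [-0.0, 0.122, 0.993, 0.0]
force: [-0.1, -0.2, 0.2]
width: 85.6
grip_force: 0.0
```

```bash
python3 - <<'E'
from h import *
np.set_printoptions(precision=1,suppress=True)
p,T=shot("wrist","w2.png")
s=r.read_state();print(s["t"],s["eef_pos"],s["joint_pos"])
for n in ["holder","servo","bracket","tray","clamp_nose","edge_mid","seat"]:
    for d in r.landmark_of(n,p)[:2]:
        x=wp(T,d["position"]);print(n,round(d["confidence"],2),x,np.array(pix(p,T,x)))
for n,z in [("holder",8),("servo",44),("bracket",42),("tray",40)]:
    for d in r.masks_of(n,p)[:1]:
        m=d["region"].astype(np.uint8);c=cv2.findContours(m,0,2)[0];c=max(c,key=cv2.contourArea)[:,0,:].astype(float)
        q=onplane(p,T,c,z)[:,:2].astype(np.float32);print(n,d["confidence"],cv2.minAreaRect(q),c.mean(0))
im=cv2.cvtColor(p["image"],cv2.COLOR_RGB2BGR)[60:340,130:500]
cv2.imwrite("pics/w2c.png",cv2.resize(im,(740,560),interpolation=3))
E
```

```text
3.6 [579.5 -36.  224.2] [-0.3  0.4  1.5  0.   1.2 -1.6]
holder 0.66 [578.2 -37.7   0.1] [278.8 176.4]
holder 0.33 [ 697.8 -404.5   -0.1] [ 59.8 312.8]
servo 0.78 [601.8 -75.3  10.3] [255.2 202. ]
bracket 0.81 [571.2  -4.9   9.9] [302.5 166.1]
bracket 0.18 [616.3 -28.7  15.3] [292.7 205. ]
tray 0.63 [ 438.9 -317.    -0. ] [ 35.1 123.1]
tray 0.49 [602.6 -75.8   6.7] [255.2 202. ]
clamp_nose 0.69 [560.2 -50.   20.3] [265.4 167.5]
edge_mid 0.71 [619.5 -28.5   8. ] [293.2 205.8]
edge_mid 0.47 [517.4 303.   -2.4] [543.1  58.3]
seat 0.59 [581.3 -39.8   9.3] [277.7 180.3]
holder 0.97 ((575.6654052734375, -42.14945983886719), (171.0677032470703, 220.1103973388672), 19.05196189880371) [287.5 168.1]
servo 0.87 ((598.0780029296875, -72.229248046875), (42.17085266113281, 26.474994659423828), 23.830204010009766) [254.1 203.9]
bracket 0.56 ((569.1011352539062, -3.317403793334961), (43.647735595703125, 21.247915267944336), 80.00652313232422) [307.  167.2]
tray 0.86 ((442.2892150878906, -296.8429260253906), (127.927734375, 170.7779541015625), 12.043867111206055) [ 64.8 118.1]
```

View pics/w2c.png

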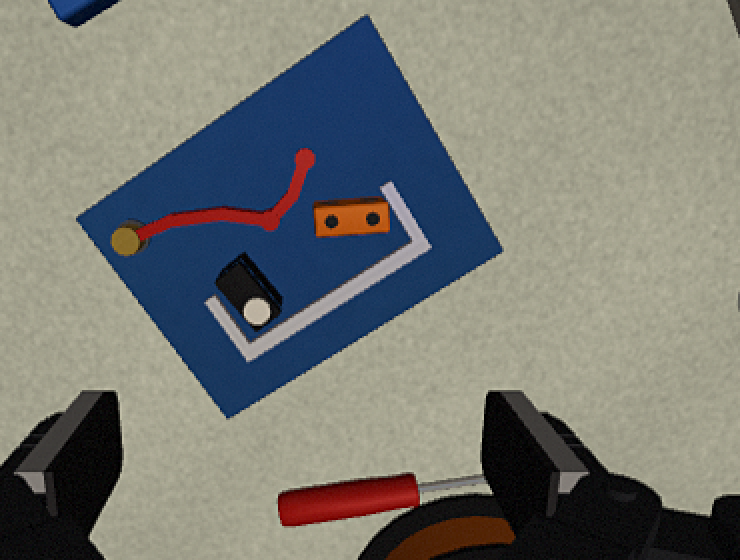

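```bash
cat > m.py <<'E'
from h import *
np.set_printoptions(precision=1,suppress=True)
p,T=shot("wrist")
def f(n,z,uv):
    q=onplane(p,T,np.array(uv)/2.+[130,60],z)[:,:2]
    print(n,q.tolist() if len(q)<3 else cv2.minAreaRect(q.astype(np.float32)),q.mean(0))
f("bed",8,[(78,218),(367,15),(502,250),(228,417)])
f("bracket",42,[(316,206),(388,203),(390,233),(318,237)])
f("disc",48,[(257,311)]);f("nose",26.5,[(306,156)])
f("edge inner corners",14,[(253,343),(411,243)])
f("stop corner to edge outer",14,[(249,360),(431,245)])
m=r.masks_of("servo",p)[0]["region"];ys,xs=np.where(m);x0,y0,x1,y1=225,165,340,235
im=cv2.cvtColor(p["image"],cv2.COLOR_RGB2BGR)[y0:y1,x0:x1];cv2.imwrite("pics/w3.png",cv2.resize(np.clip(im*1.8,0,255).astype(np.uint8),None,fx=6,fy=6,interpolation=3))
E
python3 m.py
```

```text
bed ((577.3224487304688, -42.853424072265625), (167.03468322753906, 216.77685546875), 19.146442413330078) [577.4 -42.8]
bracket ((572.4729614257812, -3.8848609924316406), (42.472408294677734, 18.170360565185547), 79.10700988769531) [572.6  -4.1]
disc [[610.8292236503802, -71.90821987623745]] [610.8 -71.9]
nose [[531.4478814580956, -21.86493404768354]] [531.4 -21.9]
edge inner corners [[641.0733162093106, -85.36346180795775], [600.5469429852367, 29.720024114945424]] [620.8 -27.8]
stop corner to edge outer [[652.0758967460416, -91.15602950715046], [604.9084960829601, 41.79013262671195]] [628.5 -24.7]
```

View pics/w3.png

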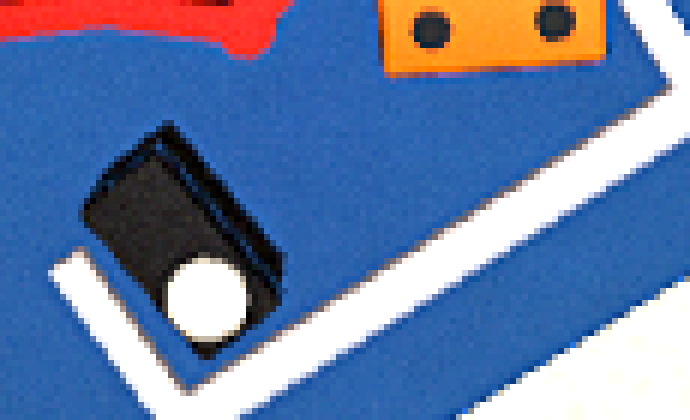

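```bash
python3 - <<'E'
from h import *
np.set_printoptions(precision=2,suppress=True)
p,T=shot("wrist")
q=onplane(p,T,np.array([(82,212),(160,155),(280,300),(207,357)])/6.+[225,165],44)[:,:2]
print(q,cv2.minAreaRect(q.astype(np.float32)),np.linalg.norm(np.diff(q,axis=0),axis=1))
s=r.read_state();print(R.from_quat(np.roll(s["eef_rot"],-1)).as_matrix(),s["eef_pos"])
p,T=shot("top")
for d in r.masks_of("tray",p)[:1]:
    c=max(cv2.findContours(d["region"].astype(np.uint8),0,2)[0],key=cv2.contourArea)[:,0,:].astype(float)
    for z in (0,40): print(d["confidence"],cv2.minAreaRect(onplane(p,T,c,z)[:,:2].astype(np.float32)))
E
```

```text
[[587.95 -90.58]
 [580.59 -72.48]
 [615.16 -57.09]
 [623.24 -74.47]] ((601.5420532226562, -73.6444320678711), (38.78950881958008, 19.52121353149414), 24.525476455688477) [19.54 37.84 19.17]
[[-0.97  0.24 -0.  ]
 [ 0.24  0.97  0.  ]
 [ 0.    0.   -1.  ]] [580.04 -37.86 224.2 ]
0.9 ((442.990478515625, -326.4625244140625), (126.45773315429688, 184.35848999023438), 13.880101203918457)
0.9 ((442.57269287109375, -317.62835693359375), (122.47013092041016, 178.5452880859375), 13.8801851272583)
```

Emit:
apply_moves([
  [-0.008,0.036,-0.162,0,0,-1],
  [-0.008,0.036,-0.162,0,0,-1],
  [-0.008,0.036,-0.162,0,0,-1],
  [-0.008,0.036,-0.162,0,0,-1],
  [-0.008,0.036,-0.162,0,0,-1],
  [-0.008,0.036,-0.162,0,0,-1],
  [-0.008,0.036,-0.162,0,0,-1],
  [-0.008,0.036,-0.162,0,0,-1],
  [-0.008,0.036,-0.162,0,0,-1],
  [-0.008,0.036,-0.162,0,0,-1],
  [-0.008,0.036,-0.162,0,0,-1],
  [-0.008,0.036,-0.162,0,0,-1],
  [-0.008,0.036,-0.162,0,0,-1],
  [-0.008,0.036,-0.162,0,0,-1],
  [-0.008,0.036,-0.162,0,0,-1],
  [-0.008,0.036,-0.162,0,0,-1],
  [-0.008,0.036,-0.162,0,0,-1],
  [-0.008,0.036,-0.162,0,0,-1],
  [-0.008,0.036,-0.162,0,0,-1],
  [0,0,0,0,0,0],
], claw=0.15)

```text
t: 6.9
eef_pos: [572.0, -3.5, 69.8]
eef_rot: [-0.001, 0.772, 0.635, -0.0]
force: [0.2, 0.3, 0.8]
width: 36.3
grip_force: 0.0
```

```bash
python3 - <<'E'
from h import *
p,T=shot("wrist","w4.png")
s=r.read_state();print(s["t"],s["eef_pos"],R.from_quat(np.roll(s["eef_rot"],-1)).as_matrix()[:,1],s["width"])
for d in r.landmark_of("bracket",p)[:1]: print(d["confidence"],wp(T,d["position"]))
E
```

```text
6.95 [572.41278548  -3.61457155  70.14519491] [ 9.81324861e-01 -1.92357262e-01 -4.48348412e-04] 36.59101804860303
0.69 [571.47283561  -3.85654428   9.13915991]
```

View pics/w4.png

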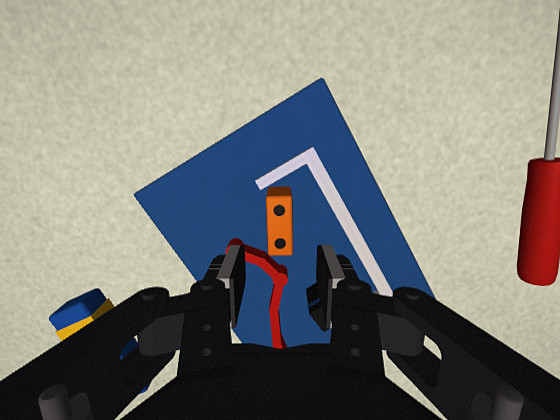

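Emit:
apply_moves([
  [0,0,-0.24,0,0,0],
  [0,0,-0.24,0,0,0],
  [0,0,-0.24,0,0,0],
  [0,0,-0.24,0,0,0],
  [0,0,0,0,0,0],
])

```text
t: 7.62
eef_pos: [571.4, -3.4, 20.9]
eef_rot: [-0.001, 0.773, 0.635, -0.001]
force: [-0.6, 0.2, 0.3]
width: 36.4
grip_force: 0.0
```

Emit:
apply_moves([
  [0,0,0,0,0,0],
  [0,0,0,0,0,0],
  [0,0,0,0,0,0],
  [0,0,0,0,0,0],
], claw=1, squeeze=40)

```text
t: 8.12
eef_pos: [572.6, -3.6, 22.6]
eef_rot: [0.0, 0.773, 0.635, 0.0]
force: [-0.3, -0.9, 0.1]
width: -0.4
grip_force: 0.0
```

```bash
python3 - <<'E'
from h import *
p,T=shot("wrist","w5.png")
for d in r.landmark_of("bracket",p)[:2]: print(d["confidence"],wp(T,d["position"]))
print(r.read_state()["width"])
p,T=shot("scene","s5.png")
for d in r.landmark_of("bracket",p)[:2]: x=wp(T,d["position"]);print(d["confidence"],x,pix(p,T,x))
a=cv2.imread("pics/w5.png");b=cv2.imread("pics/s5.png")
cv2.imwrite("pics/c5.png",np.hstack([cv2.resize(a,(400,300)),cv2.resize(b,(400,300))]))
E
```

```text
0.05679781031340332
0.7 [567.23586491  -5.82483874  10.93313102] (np.float64(298.66147833107533), np.float64(225.88605911120789))
0.61 [ 557.68964748 -541.56383699   -3.05026969] (np.float64(99.2389003260316), np.float64(258.9893592321477))
```

View pics/c5.png

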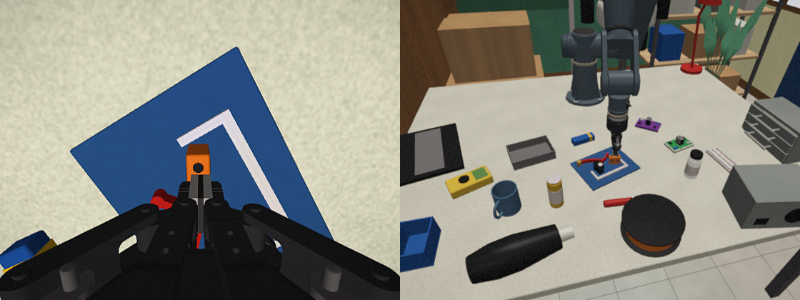

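```bash
python3 - <<'E'
from h import *
a=cv2.imread("pics/w5.png")[195:345,205:355];b=cv2.imread("pics/s5.png")[165:265,250:350]
cv2.imwrite("pics/c6.png",np.hstack([cv2.resize(a,(400,400),interpolation=3),cv2.resize(b,(400,400),interpolation=3)]))
E
```

```text
(no output)
```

View pics/c6.png

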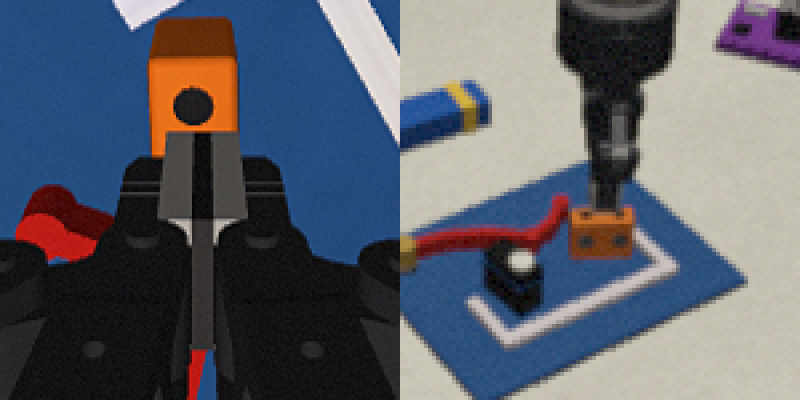

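The bracket hasn't moved, but the fingers closed above it. In the right-hand crop they end at about row 208, at the bracket's top edge. I'll compute where the tips really are.

```bash
python3 - <<'E'
from h import *
s=r.read_state()
p=r.grab_frame("scene");T=camT(p)
for z in (14,30,42,50,56,64):
    u=np.array(pix(p,T,[572.5,-4,z]));print(z,((u-[250,165])*4+[400,0]).round())
pw,Tw=shot("wrist")
for x in (11,0,-11):
  for z in (8,-11,-34,-45):
    q=Tw[:3,3]*0+np.array(s["eef_pos"])+R.from_quat(np.roll(s["eef_rot"],-1)).apply([x,0,z])
    u=np.array(pix(pw,Tw,q));print("tool",x,z,((u-[205,195])*2.667).round())
print(s["joint_pos"])
# bracket top corners in the scene image
for a in (-22,22):
  for b in (-9,9):
    c=np.radians(79.1);q=[572.5+a*np.cos(c)-b*np.sin(c),-4+a*np.sin(c)+b*np.cos(c),42]
    print(((np.array(pix(p,T,q))-[250,165])*4+[400,0]).round())
E
```

```text
14 [599. 245.]
30 [601. 227.]
42 [601. 214.]
50 [602. 205.]
56 [602. 199.]
64 [603. 190.]
tool 11 8 [200.  67.]
tool 11 -11 [199.  96.]
tool 11 -34 [199. 139.]
tool 11 -45 [199. 165.]
tool 0 8 [200. 112.]
tool 0 -11 [200. 145.]
tool 0 -34 [199. 194.]
tool 0 -45 [199. 224.]
tool -11 8 [200. 155.]
tool -11 -11 [200. 192.]
tool -11 -34 [199. 248.]
tool -11 -45 [199. 281.]
[-2.01463988e-01  7.21644033e-01  1.69829716e+00 -1.33373545e-05
  7.21553827e-01 -6.44168182e-03]
[571. 224.]
[569. 207.]
[635. 222.]
[632. 205.]
```

The scene view puts the real fingertips at z ≈ 46–53, about 30 mm higher than the tool data says, so they closed just above the bracket. I'll reopen and go lower in small steps, watching the force.

Emit:
apply_moves([
  [0,0,0.1,0,0,0],
  [0,0,0,0,0,0],
  [0,0,0,0,0,0],
  [0,0,-0.16,0,0,0],
  [0,0,-0.16,0,0,0],
  [0,0,0,0,0,0],
], claw=0.15)

```text
t: 9.18
eef_pos: [571.5, -3.4, 10.2]
eef_rot: [-0.001, 0.773, 0.635, -0.001]
force: [-0.2, 0.2, 0.6]
width: 36.1
grip_force: 0.0
```

Emit:
apply_moves([
  [0,0,-0.1,0,0,0],
  [0,0,-0.1,0,0,0],
  [0,0,0,0,0,0],
])

```text
t: 9.55
eef_pos: [572.1, -3.5, 0.8]
eef_rot: [-0.0, 0.773, 0.635, -0.0]
force: [-0.3, 0.1, -0.9]
width: 35.7
grip_force: 0.0
```

```bash
python3 - <<'E'
from h import *
s=r.read_state();print(s["t"],s["eef_pos"],s["force"],s["width"])
p,T=shot("wrist","w7.png");q,_=shot("scene","s7.png")
a=cv2.imread("pics/w7.png")[165:345,190:370];b=cv2.imread("pics/s7.png")[165:265,250:350]
cv2.imwrite("pics/c7.png",np.hstack([cv2.resize(a,(400,400),interpolation=3),cv2.resize(b,(400,400),interpolation=3)]))
E
```

```text
9.55 [572.10321725  -3.53542526   0.8235937 ] [-0.30587878  0.08458045 -0.89769443] 35.71973915102967
```

View pics/c7.png

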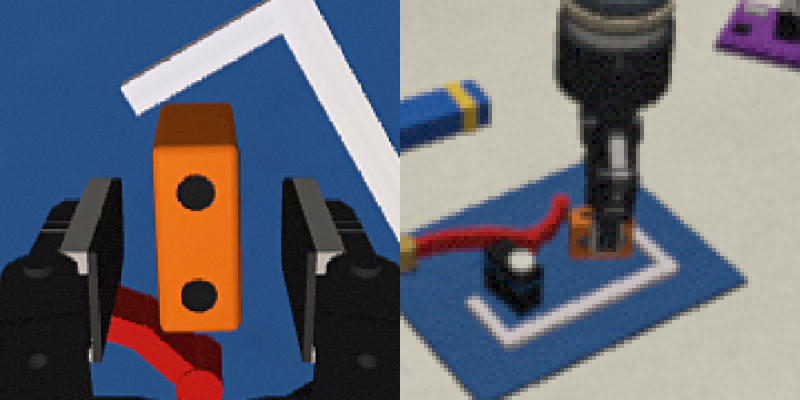

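The bracket now stands between the pads, and nothing has touched at commanded z ≈ 1. So the fingers really are about 30 mm shorter than stated. Closing.

Emit:
apply_moves([
  [0,0,0,0,0,0],
  [0,0,0,0,0,0],
  [0,0,0,0,0,0],
], claw=1, squeeze=40)

```text
t: 10.02
eef_pos: [572.6, -3.6, 1.6]
eef_rot: [0.0, 0.773, 0.635, 0.0]
force: [-1.4, 0.6, 1.0]
width: 16.4
grip_force: 40.3
```

```bash
python3 - <<'E'
from h import *
s=r.read_state();print(s["t"],s["eef_pos"],s["force"],s["width"],s["grip_force"])
# tip height from scene: earlier near finger bottom ~ crop row 250 col 605, w=36
p=r.grab_frame("scene");T=camT(p)
for z in (10,20,30,40):
    u=np.array(pix(p,T,[572+.98*24,-4-.19*24,z]));print(z,((u-[250,165])*4+[400,0]).round())
E
```

```text
10.025 [572.63687     -3.63401319   1.58920104] [-1.43025257  0.58667569  1.03185165] 16.40519268867469 40.25132596492767
10 [602. 271.]
20 [603. 261.]
30 [604. 250.]
40 [605. 239.]
```

Emit:
apply_moves([
  [0,0,0.6,0,0,0],
  [0,0,0.6,0,0,0],
  [0,0,0.6,0,0,0],
  [-0.4,-0.786,0,0,0,-1],
  [-0.4,-0.786,0,0,0,-1],
  [-0.4,-0.786,0,0,0,-1],
  [-0.4,-0.786,0,0,0,-1],
  [-0.4,-0.786,0,0,0,-1],
  [-0.4,-0.786,0,0,0,-1],
  [-0.4,-0.786,0,0,0,-1],
  [0,0,0,0,0,0],
])

```text
t: 11.45
eef_pos: [431.7, -281.7, 91.4]
eef_rot: [0.001, 0.919, 0.395, 0.0]
force: [1.0, 0.1, -0.2]
width: 17.1
grip_force: 40.1
```

```bash
python3 - <<'E'
from h import *
s=r.read_state();print(s["t"],s["eef_pos"],s["force"],s["width"],s["grip_force"])
p,T=shot("wrist","w8.png")
for d in r.landmark_of("tray",p)[:1]: print(d["confidence"],wp(T,d["position"]))
for d in r.masks_of("tray",p)[:1]:
    c=max(cv2.findContours(d["region"].astype(np.uint8),0,2)[0],key=cv2.contourArea)[:,0,:].astype(float)
    print(cv2.minAreaRect(onplane(p,T,c,40)[:,:2].astype(np.float32)))
E
```

```text
11.45 [ 431.68334755 -281.68420178   91.35114312] [ 0.97206589  0.11283324 -0.16483422] 17.10712083176468 40.05638122558594
0.91 [ 440.40117886 -319.06959362   -2.88732783]
((443.85760498046875, -316.38433837890625), (119.0887451171875, 169.24183654785156), 12.209212303161621)
```

Tray confirmed at (442,-318). Lowering and releasing.

Emit:
apply_moves([
  [0,0,-0.5,0,0,0],
  [0,0,-0.5,0,0,0],
  [0,0,-0.5,0,0,0],
  [0,0,-0.3,0,0,0],
  [0,0,-0.06,0,0,0],
  [0,0,0,0,0,0],
])

```text
t: 12.35
eef_pos: [432.8, -278.5, -1.4]
eef_rot: [0.0, 0.918, 0.397, 0.0]
force: [0.3, -0.3, -0.4]
width: 16.6
grip_force: 40.0
```

Emit:
apply_moves([
  [0,0,0,0,0,0],
  [0,0,0,0,0,0],
  [0,0,0,0,0,0],
  [0,0,0.4,0,0,0],
  [0,0,0.7,0,0,0],
  [0,0,0.7,0,0,0],
], claw=0.15)

```text
t: 13.1
eef_pos: [432.2, -278.6, 89.2]
eef_rot: [-0.0, 0.918, 0.397, -0.0]
force: [0.2, -0.2, 1.1]
width: 36.3
grip_force: 0.0
```

Emit:
apply_moves([
  [0.676,0.82,0,0,0,-0.97],
  [0.676,0.82,0,0,0,-0.97],
  [0.676,0.82,0,0,0,-0.97],
  [0.676,0.82,0,0,0,-0.97],
  [0.676,0.82,0,0,0,-0.97],
  [0,0,0,0,0,0],
  [0,0,-0.5,0,0,0],
  [0,0,-0.4,0,0,0],
  [0,0,-0.4,0,0,0],
  [0,0,-0.4,0,0,0],
  [0,0,-0.18,0,0,0],
  [0,0,0,0,0,0],
])

```text
t: 14.6
eef_pos: [600.8, -73.9, -6.3]
eef_rot: [-0.0, 0.977, 0.212, -0.001]
force: [0.5, -0.8, 0.2]
width: 36.4
grip_force: 0.0
```

Emit:
apply_moves([
  [0,0,0,0,0,0],
  [0,0,0,0,0,0],
  [0,0,0,0,0,0],
], claw=1, squeeze=40)

```text
t: 14.98
eef_pos: [601.9, -73.8, -5.0]
eef_rot: [0.0, 0.977, 0.212, 0.001]
force: [0.8, -0.4, 2.1]
width: 19.0
grip_force: 40.4
```

Emit:
apply_moves([
  [0,0,0.6,0,0,0],
  [0,0,0.6,0,0,0],
  [0,0,0.6,0,0,0],
  [-0.43,-0.8,0,0,0,0],
  [-0.43,-0.8,0,0,0,0],
  [-0.43,-0.8,0,0,0,0],
  [-0.43,-0.8,0,0,0,0],
  [-0.43,-0.8,0,0,0,0],
  [-0.43,-0.8,0,0,0,0],
  [-0.43,-0.8,0,0,0,0],
  [0,0,0,0,0,0],
  [0,0,-0.5,0,0,0],
  [0,0,-0.5,0,0,0],
  [0,0,-0.5,0,0,0],
  [0,0,-0.3,0,0,0],
  [0,0,-0.06,0,0,0],
  [0,0,0,0,0,0],
])

```text
t: 17.1
eef_pos: [451.4, -353.5, -8.2]
eef_rot: [0.0, 0.977, 0.213, 0.0]
force: [0.7, -0.2, 0.4]
width: 19.4
grip_force: 40.2
```

Emit:
apply_moves([
  [0,0,0,0,0,0],
  [0,0,0,0,0,0],
  [0,0,0,0,0,0],
  [0,0,0.4,0,0,0],
  [0,0,0.8,0,0,0],
  [0,0,0.9,0,0,0],
  [0,0,0.9,0,0,0],
], claw=0.15)

```text
t: 17.98
eef_pos: [450.7, -353.6, 142.6]
eef_rot: [-0.0, 0.977, 0.212, -0.0]
force: [0.8, -0.3, -0.4]
width: 36.2
grip_force: 0.0
```

```bash
python3 - <<'E'
from h import *
s=r.read_state();print(s["t"],s["eef_pos"],s["width"])
p,T=shot("wrist","w9.png")
for n in ("servo","bracket","tray"):
  for d in r.landmark_of(n,p)[:2]: print(n,d["confidence"],wp(T,d["position"]).round(1))
E
```

```text
17.975 [ 450.71648562 -353.55598689  142.64667544] 36.163952001399124
servo 0.67 [ 450.3 -351.8    5.8]
bracket 0.71 [ 433.6 -279.6    5. ]
```

Emit:
apply_moves([
  [0.075,0.728,0,0,0,0.972],
  [0.075,0.728,0,0,0,0.972],
  [0.075,0.728,0,0,0,0.972],
  [0.075,0.728,0,0,0,0.972],
  [0.075,0.728,0,0,0,0.972],
  [0.075,0.728,0,0,0,0.972],
  [0.075,0.728,0,0,0,0.972],
  [0.075,0.728,0,0,0,0.972],
  [0.075,0.728,0,0,0,0.972],
  [0.075,0.728,0,0,0,0.972],
  [0.075,0.728,0,0,0,0.972],
  [0.075,0.728,0,0,0,0.972],
  [0.075,0.728,0,0,0,0.972],
  [0.075,0.728,0,0,0,0.972],
  [0.075,0.728,0,0,0,0.972],
  [0.075,0.728,0,0,0,0.972],
  [0.075,0.728,0,0,0,0.972],
  [0.075,0.728,0,0,0,0.972],
  [0,0,0,0,0,0],
  [0,0,0,0,0,0],
], claw=-0.18)

```text
t: 20.68
eef_pos: [517.1, 300.7, 139.6]
eef_rot: [-0.001, 0.611, 0.792, -0.002]
force: [0.3, 0.1, -0.0]
width: 50.2
grip_force: 0.0
```

```bash
python3 - <<'E'
from h import *
s=r.read_state();print(s["t"],s["eef_pos"],s["width"],R.from_quat(np.roll(s["eef_rot"],-1)).as_matrix()[:,1])
p,T=shot("wrist","w10.png")
for d in r.landmark_of("board",p)[:2]: print(d["confidence"],wp(T,d["position"]).round(1))
for d in r.masks_of("board",p)[:2]:
    c=max(cv2.findContours(d["region"].astype(np.uint8),0,2)[0],key=cv2.contourArea)[:,0,:].astype(float)
    print(cv2.minAreaRect(onplane(p,T,c,12)[:,:2].astype(np.float32)),c.mean(0),c.min(0),c.max(0))
E
```

```text
20.675 [517.08323342 300.67392888 139.63446543] 50.16338085854883 [ 0.96727814  0.25368869 -0.00387774]
0.88 [519.8 299.1   0.8]
0.79 [351.1 231.3   3.1]
((517.7739868164062, 303.6551818847656), (69.5250473022461, 109.54573822021484), 14.564556121826172) [281.78571429 179.97619048] [246. 135.] [318. 242.]
((349.40838623046875, 231.6575927734375), (116.49679565429688, 71.38587188720703), 51.583953857421875) [106.75581395 213.5       ] [ 44. 158.] [168. 270.]
```

View pics/w10.png

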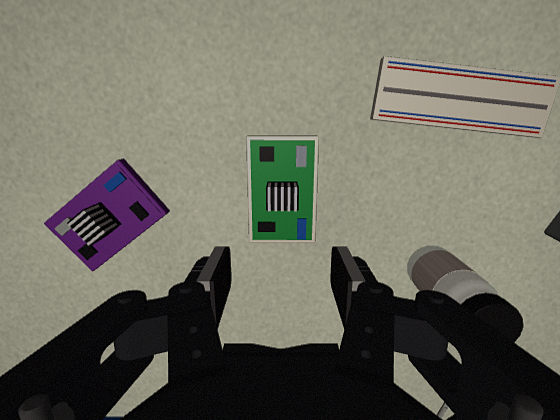

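The green board's heat sink is at (282,195), in line with the gripper. The purple look-alike is at (107,213) and stays where it is.

Emit:
apply_moves([
  [0,0.02,-0.6,0,0,0],
  [0,0,-0.6,0,0,0],
  [0,0,-0.6,0,0,0],
  [0,0,-0.6,0,0,0],
  [0,0,-0.3,0,0,0],
  [0,0,-0.2,0,0,0],
  [0,0,-0.09,0,0,0],
  [0,0,0,0,0,0],
])

```text
t: 21.82
eef_pos: [518.8, 302.6, -7.8]
eef_rot: [0.0, 0.611, 0.792, 0.0]
force: [0.4, -0.3, -0.1]
width: 50.3
grip_force: 0.0
```

Emit:
apply_moves([
  [0,0,0,0,0,0],
  [0,0,0,0,0,0],
  [0,0,0,0,0,0],
  [0,0,0,0,0,0],
], claw=1, squeeze=70)

```text
t: 22.32
eef_pos: [519.1, 302.8, -7.1]
eef_rot: [0.0, 0.611, 0.792, 0.001]
force: [-0.7, 0.4, 5.6]
width: 28.2
grip_force: 72.9
```

Emit:
apply_moves([
  [0,0,0.2,0,0,0],
  [0,0,0.6,0,0,0],
  [0,0,0.8,0,0,0],
  [0,0,0,0,0,0],
])

```text
t: 22.82
eef_pos: [520.8, 303.4, 74.9]
eef_rot: [0.002, 0.611, 0.792, 0.003]
force: [0.4, -0.1, -1.4]
width: 28.6
grip_force: 72.1
```

```bash
python3 - <<'E'
from h import *
s=r.read_state();print(s["t"],s["eef_pos"],s["width"],s["force"],R.from_quat(np.roll(s["eef_rot"],-1)).as_matrix()[:,1])
p,T=shot("wrist","w11.png")
for d in r.masks_of("board",p)[:2]:
    c=max(cv2.findContours(d["region"].astype(np.uint8),0,2)[0],key=cv2.contourArea)[:,0,:].astype(float)
    print(d["confidence"],[cv2.minAreaRect(onplane(p,T,c,z)[:,:2].astype(np.float32)) for z in (70,100)],c.min(0),c.max(0))
E
```

```text
22.825 [520.76032384 303.41665636  74.91599284] 28.56910513966725 [ 0.35035427 -0.10757108 -1.43960984] [0.96718239 0.25398907 0.00691133]
0.92 [((523.5973510742188, 294.864501953125), (80.33922576904297, 126.39246368408203), 14.649613380432129), ((520.0560302734375, 307.6329650878906), (66.53384399414062, 104.67341613769531), 14.649613380432129)] [210. 149.] [350. 338.]
```

View pics/w11.png

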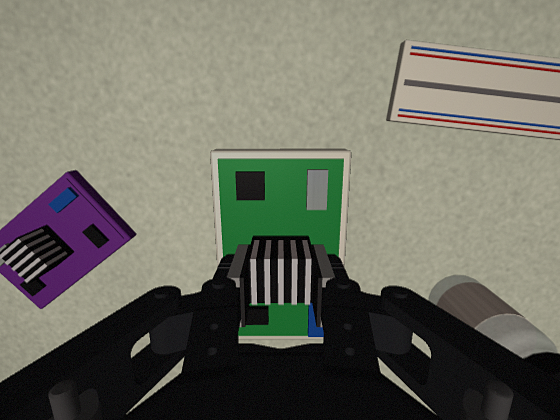

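The picture shows the board held level, with its heat sink centred between the pads at (280,270). Now to the entry point over the holder.

Emit:
apply_moves([
  [0.22,-0.841,0,0,0,0.125],
  [0.22,-0.841,0,0,0,0.125],
  [0.22,-0.841,0,0,0,0.125],
  [0.22,-0.841,0,0,0,0.125],
  [0.22,-0.841,0,0,0,0.125],
  [0.22,-0.841,0,0,0,0.125],
  [0.22,-0.841,0,0,0,0.125],
  [0.22,-0.841,0,0,0,0.125],
  [0,0,0,0,0,0],
  [0,0,0,0,0,0],
  [0,0,0,0,0,0],
])

```text
t: 24.3
eef_pos: [605.2, -32.5, 70.9]
eef_rot: [-0.001, 0.578, 0.816, -0.0]
force: [0.2, 0.5, -1.5]
width: 28.2
grip_force: 72.1
```

```bash
cat > chk.py <<'E'
from h import *
np.set_printoptions(precision=1,suppress=True)
s=r.read_state();m=R.from_quat(np.roll(s["eef_rot"],-1)).as_matrix();print(s["t"],s["eef_pos"],s["width"],np.array(s["force"]),np.degrees(np.arctan2(m[1,1],m[0,1])))
em=np.array([620.3,-27.95]);a=np.radians(19.3);ex=np.array([np.cos(a),np.sin(a)]);ey=np.array([-ex[1],ex[0]])
def hf(x): d=np.array(x)[:2]-em;return np.array([d@ex+45,d@ey,x[2]])
p,T=shot("wrist")
for n in ("board","clamp_nose","edge_mid","holder"):
    for d in r.landmark_of(n,p)[:1]:
        x=wp(T,d["position"]);print(n,round(d["confidence"],2),x,"holder frame",hf(x))
m=r.masks_of("holder",p)[:1]
for d in m:
    c=max(cv2.findContours(d["region"].astype(np.uint8),0,2)[0],key=cv2.contourArea)[:,0,:].astype(float)
    print("holder",cv2.minAreaRect(onplane(p,T,c,8)[:,:2].astype(np.float32)),c.min(0),c.max(0))
p,T=shot("scene")
for n in ("board","clamp_nose"):
    for d in r.landmark_of(n,p)[:1]:
        x=wp(T,d["position"]);print("scene",n,round(d["confidence"],2),x,hf(x))
E
python3 chk.py
```

```text
24.3 [605.2 -32.5  70.9] 28.238731309195334 [ 0.2  0.5 -1.5] 19.36436216651133
board 0.72 [607.4 -31.2  78.9] holder frame [31.7  1.3 78.9]
clamp_nose 0.6 [560.  -52.7  20.1] holder frame [-20.1  -3.4  20.1]
holder ((571.3698120117188, -24.819305419921875), (169.1757049560547, 182.8378448486328), 19.30036735534668) [119.  62.] [357. 293.]
scene board 0.68 [604.5 -34.2  78.6] [28.1 -0.7 78.6]
scene clamp_nose 0.6 [564.  -52.4  18.8] [-16.2  -4.5  18.8]
```

Emit:
apply_moves([
  [0,0,-0.4,0,0,0],
  [0,0,-0.4,0,0,0],
  [0,0,-0.3,0,0,0],
  [0,0,-0.1,0,0,0],
  [0,0,-0.04,0,0,0],
  [0,0,0,0,0,0],
])

```text
t: 25.5
eef_pos: [606.9, -34.0, 10.3]
eef_rot: [0.0, 0.579, 0.816, 0.0]
force: [0.3, 0.2, -2.5]
width: 28.8
grip_force: 72.1
```

Emit:
apply_moves([
  [-0.0755,-0.0264,0,0,0,0],
  [-0.0755,-0.0264,0,0,0,0],
  [-0.0755,-0.0264,0,0,0,0],
  [-0.0755,-0.0264,0,0,0,0],
  [-0.0755,-0.0264,0,0,0,0],
  [-0.0755,-0.0264,0,0,0,0],
  [0,0,0,0,0,0],
  [0,0,0,0,0,0],
])

```text
t: 26.5
eef_pos: [586.6, -41.1, 10.7]
eef_rot: [0.002, 0.579, 0.815, 0.002]
force: [4.5, 5.6, -2.1]
width: 28.5
grip_force: 72.0
```

```bash
python3 chk.py
```

```text
26.5 [586.6 -41.1  10.7] 28.456233536969556 [ 4.5  5.6 -2.1] 19.17367585907319
board 0.85 [586.6 -42.2  20.3] holder frame [ 8.5 -2.3 20.3]
clamp_nose 0.58 [542.  -49.6  17.5] holder frame [-36.    5.4  17.5]
edge_mid 0.8 [615.4 -30.8  14.2] holder frame [39.5 -1.1 14.2]
holder ((565.6304931640625, -9.168220520019531), (168.920654296875, 149.87290954589844), 19.433582305908203) [96. 34.] [424. 296.]
scene board 0.8 [347.8 225.7   2.7] [-128.4  329.5    2.7]
scene clamp_nose 0.44 [544.9 -52.6  18.9] [-34.3   1.7  18.9]
```

Emit:
apply_moves([
  [-0.04,-0.014,0,0,0,0],
  [-0.04,-0.014,0,0,0,0],
  [0,0,0,0,0,0],
  [0,0,0,0,0,0],
])

```text
t: 27.45
eef_pos: [582.7, -42.4, 10.7]
eef_rot: [0.002, 0.58, 0.815, 0.002]
force: [5.8, 5.6, -1.4]
width: 28.5
grip_force: 72.0
```

```bash
python3 chk.py
```

```text
27.45 [582.7 -42.4  10.7] 28.522782449256454 [ 5.8  5.6 -1.4] 19.16083227660608
board 0.65 [585.3 -44.   20.1] holder frame [ 6.7 -3.6 20.1]
clamp_nose 0.79 [538.7 -52.8  19.2] holder frame [-40.2   3.5  19.2]
edge_mid 0.95 [619.7 -30.5  12.1] holder frame [43.6 -2.2 12.1]
holder ((565.2593383789062, -9.13922119140625), (168.8549346923828, 149.48587036132812), 19.243135452270508) [104.  34.] [432. 295.]
scene board 0.81 [580.6 -41.9  18.2] [ 3.  -0.  18.2]
scene clamp_nose 0.53 [544.7 -52.7  19.7] [-34.5   1.7  19.7]
```

Emit:
apply_moves([
  [0,0,-0.06,0,0,0],
  [0,0,-0.06,0,0,0],
  [0,0,-0.06,0,0,0],
  [0,0,0,0,0,0],
])

```text
t: 28.4
eef_pos: [583.6, -43.6, 2.0]
eef_rot: [0.004, 0.579, 0.815, 0.002]
force: [5.2, 1.7, -2.9]
width: 28.5
grip_force: 72.1
```

Emit:
apply_moves([
  [0,0,-0.02,0,0,0],
  [0,0,-0.02,0,0,0],
  [0,0,0,0,0,0],
])

```text
t: 28.78
eef_pos: [583.9, -43.7, 1.0]
eef_rot: [0.004, 0.579, 0.815, 0.002]
force: [4.0, 2.2, 5.8]
width: 28.4
grip_force: 72.9
```

On the bed. Easing it toward the edge, then letting go.

Emit:
apply_moves([
  [0.028,0.01,0.01,0,0,0],
  [0.028,0.01,0,0,0,0],
  [0,0,0,0,0,0],
])

```text
t: 29.15
eef_pos: [584.2, -43.4, 0.9]
eef_rot: [0.002, 0.578, 0.816, 0.0]
force: [2.4, -1.1, 8.0]
width: 28.5
grip_force: 73.4
```

Emit:
apply_moves([
  [0,0,0,0,0,0],
  [0,0,0,0,0,0],
  [0,0,0,0,0,0],
  [0,0,0,0,0,0],
], claw=-0.18)

```text
t: 29.65
eef_pos: [581.9, -42.0, -1.1]
eef_rot: [-0.001, 0.579, 0.816, -0.0]
force: [0.7, -0.2, 0.0]
width: 50.6
grip_force: 0.0
```

Emit:
apply_moves([
  [0,0,0.2,0,0,0],
  [0,0,0.6,0,0,0],
  [0,0,0.9,0,0,0],
  [0,0,0.9,0,0,0],
  [0,0,0.9,0,0,0],
  [0,0,0,0,0,0],
  [0,0,0,0,0,0],
])

```text
t: 30.52
eef_pos: [582.0, -42.0, 174.5]
eef_rot: [-0.0, 0.579, 0.816, -0.0]
force: [-0.5, -0.3, -0.1]
width: 50.5
grip_force: 0.0
```

```bash
cat >> chk.py <<'E'
p,T=shot("wrist","end.png")
d=r.masks_of("board",p)[0]
c=max(cv2.findContours(d["region"].astype(np.uint8),0,2)[0],key=cv2.contourArea)[:,0,:].astype(float)
q=cv2.minAreaRect(onplane(p,T,c,20)[:,:2].astype(np.float32));print("board mask",q,hf([*q[0],20]),c.min(0),c.max(0))
E
python3 chk.py
```

```text
30.525 [582.  -42.  174.5] 50.50446642435326 [-0.5 -0.3 -0.1] 19.296520275756343
board 0.76 [587.3 -43.5   8.6] holder frame [ 8.7 -3.8  8.6]
clamp_nose 0.56 [542.8 -49.1  19.6] holder frame [-35.2   5.7  19.6]
edge_mid 0.81 [618.4 -30.8  11.5] holder frame [42.2 -2.  11.5]
holder 0.71 [544.  -50.4  20.4] holder frame [-34.5   4.1  20.4]
holder ((576.7080078125, -41.809539794921875), (170.84823608398438, 220.49179077148438), 19.287267684936523) [194.  79.] [356. 273.]
scene board 0.92 [347.7 227.1   1.2] [-127.9  330.8    1.2]
scene clamp_nose 0.67 [548.  -52.7  21.2] [-31.4   0.6  21.2]
board mask ((586.743408203125, -40.91973876953125), (70.31010437011719, 109.67218780517578), 19.2841739654541) [ 9.  -1.1 20. ] [251. 137.] [318. 236.]
```

```bash
python3 - <<'E'
from h import *
p,T=shot("wrist")
em=np.array([619.2,-26.9]);a=np.radians(19.3);ex=np.array([np.cos(a),np.sin(a)]);ey=np.array([-ex[1],ex[0]])
im=p["image"].astype(np.float32)
for y in (-65,-50,-20,20,50,58,68):
    o=[]
    for x in range(36,62):
        w=em+ex*(x-45)+ey*y;u=pix(p,T,[*w,17]);o.append(cv2.getRectSubPix(im,(1,1),tuple(map(float,u)))[0,0].astype(int).tolist())
    print(y," ".join(f"{c[0]}/{c[2]}" for c in o))
E
```

```text
-65 186/176 187/177 188/177 188/177 187/176 187/177 188/177 187/177 187/177 188/178 191/179 191/180 188/179 188/179 185/175 188/178 190/179 195/179 148/157 45/113 22/103 27/105 29/106 30/106 31/106 31/106
-50 35/43 39/55 37/54 31/52 35/52 98/97 191/165 216/183 198/169 140/128 184/174 191/183 188/180 187/178 188/178 189/179 192/181 194/180 160/163 52/116 18/101 26/105 28/106 30/107 28/105 33/107
-20 41/59 41/60 40/59 35/56 35/53 75/78 233/201 216/188 200/174 165/155 178/174 192/187 189/183 186/180 185/179 188/183 192/184 194/184 161/167 51/117 17/103 26/107 29/108 29/108 28/108 29/109
20 47/65 47/64 46/63 43/61 42/60 79/84 231/204 219/194 208/185 149/141 181/184 190/194 187/189 184/185 184/186 188/190 191/192 192/190 170/177 48/117 19/103 29/108 28/109 29/108 30/109 29/110
50 206/180 206/180 205/181 205/180 206/180 204/179 204/178 206/179 193/166 161/154 180/188 190/199 186/194 182/190 183/190 186/194 188/196 192/197 158/177 52/120 16/102 27/108 25/107 28/108 26/107 33/111
58 29/109 27/108 28/109 31/109 29/109 28/109 25/108 21/104 61/85 176/175 194/202 190/200 186/195 182/190 183/191 186/194 188/195 191/196 169/184 71/131 16/101 26/107 28/107 28/106 28/106 27/107
68 187/196 187/195 187/195 187/195 186/194 185/195 186/196 186/195 187/196 189/199 190/198 189/199 187/197 184/193 184/193 186/196 187/196 191/197 204/202 20/102 21/105 29/109 30/109 29/109 31/110 31/111
```

The carrier lies against the aluminium edge along its whole length, with only a thin shadow seam and no blue bed showing. Handing in.

```bash
python3 -c "
from workcell import r
print(r.hand_in())"
```

```text
the job is handed in; nothing more can be done
None
```

The job is handed in: the servo and bracket are in the grey tray, and the green board lies flat in the holder with the red arm pressing it against the aluminium edge, at about 31 s of the 72 s allowed; the verdict was not shown.

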